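# Sort the parts stripped from a model car

### The arm

A 6-joint arm with a two-finger parallel gripper is mounted at the origin on the work surface. World frame = base frame: x ahead of the robot, y to its left, z up, the work surface at z = 0. Lengths are in m, angles in rad, forces in N, time in s.
With the tool pointing down it reaches from about 0.375 to 0.9 m from the base axis. Payload 3.1 kg.
Tool frame: the origin (TCP) lies between the finger pads; the fingertips stand 8 mm ahead of it and the grasp point (between the pads) lies 11 mm behind it (manip.tip_reach is the distance from the TCP to the fingertips, in m); x points along the fingers, z is the direction in which the jaws open and shut, and the axes are right-handed (so a half turn about x gives the same grasp; the last joint's range is limited). The gripper opens to 85 mm and grips with 20 to 120 N. Pads are 22 mm wide; open, the fingers measure 114 mm over their backs; the gripper's body (76 mm by 85 mm) begins 54 mm behind the grasp point. The pads swing forward as they close: fully open they stand 13 mm farther back than shut.
Start: joints at [1.083, 0.527, 1.433, -0, 1.181, -0.178], TCP at [0.191, 0.595, 0.239] pointing down, gripper open.
Joint ranges: [-3.08, 3.08], [-0.75, 2.2], [0.22, 2.44], [-1.43, 4.57], [0, 2.65], [-2.85, 2.85]. Speed limits (rad/s): [2.79, 2.79, 3.14, 3.14, 3.14, 3.14].

### API

Orientations are given as a rotation vector (axis times angle).
In Python, from rig import manip gives the robot as it stands. The module is installed in compiled form; this text tells all that it offers.
- The arm moves only by the tool apply_moves, never from a script. Its arguments are lists of equal length, an entry for each row: "delta_pos": the shift along the world's x, y, z in m, a list of three; "roll": the turn about the world's z in degrees; "jaw": the opening in per cent of the stroke, from 0 (shut) to 100 (fully open). In form: {"delta_pos": [[x, y, z], ...], "roll": [roll, ...], "jaw": [jaw, ...]}. A call has 1 to 10 rows; each row shifts and turns the commanded pose from where the row before left it; what a row does not reach is not made up. A row lasts 1/10 s, in which the tool goes at most 50 mm and 8.59 degrees, less where a joint would pass 70% of its speed; a pose out of reach is approached as far as the arm can. A call with a gripper value outside its range is refused whole. The fingers move at their own pace and stop on an object; the grip force is fixed at half the most. Time passes only in rows, so rows that do not move let the fingers close. It gives the time, the measured TCP pose, the force and the opening at its end, in the units of the state.
- manip.state(): the state, without advancing time (a new reading comes with each control period).
- manip.camera(name): name is "scene" or "side" or "wrist"; returns the picture (384x512x3 uint8, red, green, blue); there is no depth.
- manip.get_calibration(name): a dict with "fx", "fy", "cx", "cy" (pixels), "origin" and "orientation" of the camera in the world. Camera axes: x right, y down, z forward; pixel columns grow to the right and rows downward; lengths in m; the calibration is good to about 2 mm. A picture is of the moment at which its call begins: read the wrist's pose just before it. get_calibration takes no time and is no camera call; for the wrist camera it gives the pose at the moment of the call.
- manip.finish_job(): hands the job in, once; it reports no verdict.
Trained networks look in the newest picture that a camera, given by its name, has taken for a name from the list of things; names that differ only in an ending like _2 or _b are one class to them, and where a whole thing is asked for, a point or a joint stands for the part that bears it (a point fixed in the world has none). Each returns a list of dicts, best first, with "p" (0 to 1); they miss things now and then, are a little off and sometimes report something else, mostly with a low value. They report only what shows in the picture. A call takes as long as a camera call.
- manip.search_frame(camera, target): "xy" ([column, row] in pixels, amid what is visible of it).
- manip.masks_of(camera, target): "region" (384x512 bool, what is visible of it) and "xy" ([column, row] in pixels, amid what is visible of it).
The state is a dict: "time": time; "joint_pos": joint angles; "joint_vel": joint speeds; "effort": joint torques, N m; "ee_pos": TCP position; "ee_rot": TCP orientation; "force": force on the tool from outside, world axes, zero at the start; "ft_torque": the same for the moment, N m; "width": opening from 0.0 (shut) to 1.0 (fully open).
Only numpy, scipy, OpenCV 4.12 (cv2) and the standard library are available. Lean on these libraries where they do the work, as an engineer would, in place of code of your own. Each camera call takes 0.05 s, during which the arm holds its last target.

### The job

Clear the loose car parts into their containers: both motors go in the wide tray, lying flat on its floor beside each other; the battery pack goes flat in the square cardboard box; and the wheels go in the round tin, the big one flat on the bottom and the small one lying squarely on top of it. Leave the stripped chassis and the screw jar where they are.

Things in the scene. Friction and masses are not known exactly. Their poses are not given: they have to be found in the camera images.
- wheel_big_center (a point): big loose wheel: black rubber tyre with a grey hub with pale spokes, lying on its side; a disc 56 mm across and 28 mm high, 50 g. Point at its centre, half-way up; z is its axle (up)
- wheel_small_center (a point): small loose wheel: the same look, lying on its side; a disc 40 mm across and 20 mm high, 30 g. Point at its centre, half-way up; z is its axle (up)
- motor_long_center (a point): long electric motor: flat-sided bare steel can with black end cap, lying on a flat; body 58 mm long (x), 30 mm wide (y), 24 mm high, plus a 12 mm shaft with a small brass pinion on the +x end; 140 g. Point at the middle of the body (shaft not counted), half-way up; z up. Does not roll; grip it across its width
- motor_short_center (a point): short electric motor: the same look; body 34 mm long (x), 30 mm wide (y), 24 mm high, plus the same 12 mm shaft on the +x end; 80 g. Point at the middle of the body (shaft not counted), half-way up; z up. Grip it across its width
- battery_center (a point): hard-case battery pack: plain black and grey slab 70 mm long (x), 38 mm wide (y), 22 mm high, two small brass contacts on top at the +x end; 140 g. Point at its centre; z up
- round_tin: round shallow bare-metal tin, open on top, fixed to the table: 128 mm outside, wall 2 mm, rim 16 mm above the table, inner floor 3 mm above the table. Origin at the centre of its underside, on the table
- wide_tray: wide rectangular grey plastic tray, open on top, fixed to the table: outside 116 mm along its x and 166 mm along its y, wall 3 mm, rim 18 mm above the table, inner floor 3 mm above the table, no dividers. Origin at the centre of its underside, on the table; yaw gives its turn
- small_box: small nearly square open cardboard box, fixed to the table: outside 116 mm along its x and 110 mm along its y, wall 3 mm, rim 18 mm above the table, inner floor 3 mm above the table. Origin at the centre of its underside, on the table; yaw gives its turn
- chassis: stripped black car chassis with bare axles, about 180 x 120 x 40 mm, standing loose beyond the containers; origin at the centre of its underside. Not to be moved
- jar: glass screw jar with white lid, 56 mm across and 60 mm high, standing loose beyond the containers; origin at the centre of its underside. Not to be moved

How it is judged:
By the outcome, as a careful person would: the job done as asked, in the order asked, and still so for the second after the job is handed in, with the robot touching nothing.
It also fails if it takes over 120 s, if anything falls off the work surface, if the arm or the gripper's body presses on something with over 40 N, if the wrist force passes 120 N, or if a joint passes its speed limit or range.

## Working session

There is one attempt and no reset: what is moved stays moved. The work goes in short steps, Python scripts to look and compute and a tool call to move; the robot and the scene stay as the last step left them, time stands still between calls to the robot, and variables do not carry over. Pictures are saved under pics/ and viewed, and the job is handed in when it is done.

Besides the shell and the picture viewer there is one more tool, called after "Call:" as name([rows], argument=value, ...), one row to a line, values as JSON. apply_moves: Moves the arm, as the interface text tells. Its arguments: {"type":"object","properties":{"delta_pos":{"type":"array"},"roll":{"type":"array"},"jaw":{"type":"array"}},"required":["delta_pos","roll","jaw"]}

```bash
mkdir -p pics; ls
python3 - <<'E'
from rig import manip
import cv2
print(manip.state())
for c in ["scene","side","wrist"]:
    im=manip.camera(c); cv2.imwrite(f"pics/{c}0.png",im[:,:,::-1]); print(c,manip.get_calibration(c))
E
```

```text
pics
{'time': 0.0, 'joint_pos': array([ 1.08248244e+00,  5.28435860e-01,  1.43389512e+00, -8.70460987e-06,
        1.18138419e+00, -1.78540862e-01]), 'joint_vel': array([-7.80750994e-04, -1.24364196e-05,  5.02378831e-04,  1.33752571e-03,
        3.90579636e-04, -3.98451004e-04]), 'effort': array([ 2.08414560e-03, -4.42345369e+01, -1.78031981e+01, -1.08326515e-04,
        8.18435918e-03, -6.79947490e-06]), 'ee_pos': array([0.1901961 , 0.59463297, 0.2383545 ]), 'ee_rot': array([-0.97909357,  1.34192494,  0.97754331]), 'force': array([-1.01378621, -0.48545444, -0.08550706]), 'ft_torque': array([ 0.00464642, -0.011108  ,  0.04106416]), 'width': 1.0025646256241854}
scene {'fx': 480.7244511437722, 'fy': 480.7244511437722, 'cx': 255.55804585181755, 'cy': 191.26094669119425, 'origin': array([1.1185078 , 0.87936169, 1.00460731]), 'orientation': array([-0.72082024, -2.5937093 ,  1.12450473])}
side {'fx': 386.48830220855854, 'fy': 386.48830220855854, 'cx': 260.9599049424749, 'cy': 190.00115502967836, 'origin': array([0.25594864, 0.46807442, 0.7448183 ]), 'orientation': array([-0.7618116 ,  2.68318903, -0.97124779])}
wrist {'fx': 322.5077318887806, 'fy': 322.5077318887806, 'cx': 246.436174903012, 'cy': 190.18871406573135, 'origin': array([0.11432183, 0.61807568, 0.37336392]), 'orientation': array([2.32395312, 1.69597259, 0.26415056])}
```

View pics/scene0.png

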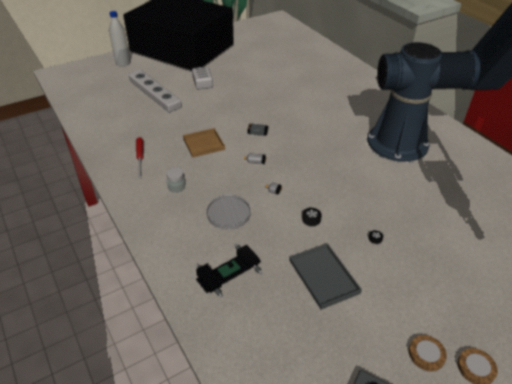

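View pics/side0.png

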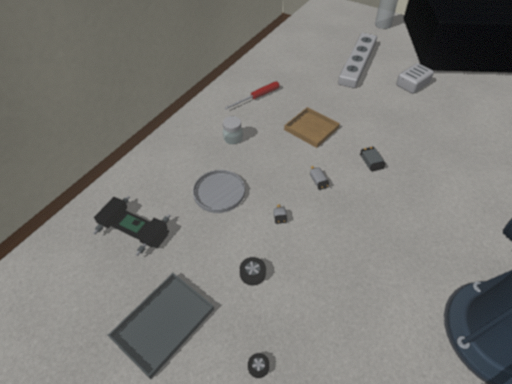

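View pics/wrist0.png

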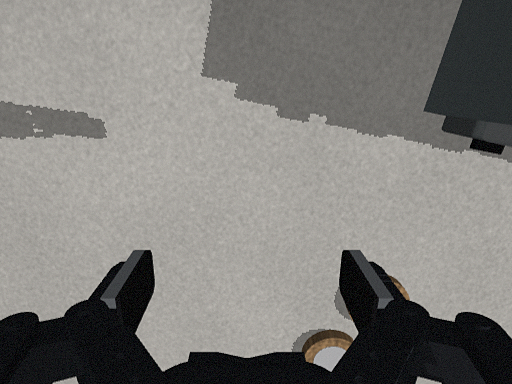

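```bash
cat > h.py <<'E'
from rig import manip
import numpy as np, cv2
from scipy.spatial.transform import Rotation as R
from scipy.optimize import minimize
def cal(c):
    k=manip.get_calibration(c); return k, R.from_rotvec(k["orientation"]).as_matrix()
def proj(P,kc):
    k,M=kc; q=(np.asarray(P)-k["origin"])@M
    return np.c_[k["fx"]*q[:,0]/q[:,2]+k["cx"],k["fy"]*q[:,1]/q[:,2]+k["cy"]]
def unproj(uv,z,kc):
    k,M=kc; d=M@np.array([(uv[0]-k["cx"])/k["fx"],(uv[1]-k["cy"])/k["fy"],1]); o=k["origin"]
    return o+d*(z-o[2])/d[2]
def boxpts(L,W,H,shaft=0):
    p=[[x,y,z] for x in(-L/2,L/2) for y in(-W/2,W/2) for z in(0,H)]
    if shaft: p+=[[L/2+shaft,y,H/2+z] for y in(-.004,.004) for z in(-.004,.004)]
    return np.array(p)
def cylpts(D,H):
    a=np.linspace(0,2*np.pi,40,endpoint=False)
    return np.array([[D/2*np.cos(t),D/2*np.sin(t),z] for t in a for z in(0,H)])
MOD={"wheel_big_center":cylpts(.056,.028),"wheel_small_center":cylpts(.040,.020),
"motor_long_center":boxpts(.058,.030,.024),"motor_short_center":boxpts(.034,.030,.024),
"battery_center":boxpts(.070,.038,.022),"round_tin":cylpts(.128,.016),
"wide_tray":boxpts(.116,.166,.018),"small_box":boxpts(.116,.110,.018)}
S=4
def render(name,x,y,yaw,kc,z0=0):
    c,s=np.cos(yaw),np.sin(yaw); P=MOD[name]@np.array([[c,s,0],[-s,c,0],[0,0,1]])+[x,y,z0]
    uv=proj(P,kc); m=np.zeros((384*S,512*S),np.uint8)
    hull=cv2.convexHull((uv*S+S/2).astype(np.float32)).astype(np.int32); cv2.fillConvexPoly(m,hull,1)
    return m
def fit(name,obs,z0=0,yaws=None):
    # obs: list of (mask,kc)
    big=[(cv2.resize(m.astype(np.uint8),None,fx=S,fy=S,interpolation=cv2.INTER_NEAREST),kc) for m,kc in obs]
    p0=np.mean([unproj(np.argwhere(m)[:,::-1].mean(0),z0+MOD[name][:,2].max()/2,kc)[:2] for m,kc in obs],0)
    rnd="wheel" in name or "tin" in name
    def cost(p):
        t=0
        for m,kc in big:
            r=render(name,p[0]/100+p0[0],p[1]/100+p0[1],0 if rnd else p[2],kc,z0); t+=1-(r&m).sum()/max(1,(r|m).sum())
        return t/len(big)
    best=None
    for y in ([0] if rnd else np.linspace(0,np.pi,8,endpoint=False)):
        r=minimize(cost,[0,0,y],method="Nelder-Mead",options=dict(initial_simplex=[[0,0,y],[.8,0,y],[0,.8,y],[0,0,y+.3]],maxiter=120))
        if best is None or r.fun<best.fun: best=r
    return best.x[0]/100+p0[0],best.x[1]/100+p0[1],best.x[2],1-best.fun
E
cat > look.py <<'E'
from h import *
import sys
cams=["scene","side"]; 
for c in cams: manip.camera(c)
for n in sys.argv[1:] or MOD:
    obs=[];
    for c in cams:
        d=manip.masks_of(c,n)
        if d: 
            print(n,c,[(round(q["p"],2),np.round(q["xy"]).tolist(),int(q["region"].sum())) for q in d[:3]])
            obs.append((d[0]["region"],cal(c)))
    for o in obs: x=fit(n,[o]); print("   single",np.round(x,4))
    if len(obs)==2: x=fit(n,obs); print("   both",np.round(x,4), np.degrees(x[2]).round(1))
E
time python3 look.py; python3 -c "
from rig import manip; print(manip.state()['time'])"
```

```text
wheel_big_center scene [(0.68, [314.0, 217.0], 313)]
wheel_big_center side [(0.85, [251.0, 270.0], 613), (0.42, [218.0, 191.0], 1786), (0.39, [279.0, 213.0], 197)]
   single [0.4758 0.1498 0.0198 0.872 ]
   single [0.4774 0.1474 0.3793 0.8964]
   both [0.4759 0.1491 0.0378 0.8806] 2.2
wheel_small_center side [(0.91, [259.0, 365.0], 449), (0.56, [373.0, 160.0], 403)]
   single [0.3682 0.3001 0.0379 0.9094]
motor_long_center scene [(0.58, [256.0, 157.0], 180)]
motor_long_center side [(0.87, [318.0, 179.0], 267)]
   single [ 0.4742 -0.1623  2.2425  0.7834]
   single [ 0.4761 -0.1607  2.3007  0.7954]
   both [ 0.4754 -0.1596 -0.8144  0.7829] -46.7
motor_short_center scene [(0.64, [274.0, 189.0], 129)]
motor_short_center side [(0.72, [280.0, 214.0], 181)]
   single [ 0.5    -0.0115  3.1373  0.7691]
   single [ 0.5035 -0.0097  2.077   0.7615]
   both [ 0.5032 -0.0109  2.0318  0.7562] 116.4
battery_center scene [(0.5, [261.0, 129.0], 220)]
battery_center side [(0.71, [370.0, 158.0], 430)]
   single [ 0.3856 -0.2969  2.4743  0.9053]
   single [ 0.3872 -0.2975 -0.7423  0.9233]
   both [ 0.3865 -0.2972 -0.745   0.9041] -42.7
round_tin scene [(0.86, [229.0, 216.0], 1156)]
round_tin side [(0.83, [216.0, 192.0], 1736)]
   single [0.6692 0.0016 0.377  0.9064]
   single [0.6704 0.003  0.0802 0.9454]
   both [0.67   0.0028 0.1496 0.924 ] 8.6
wide_tray scene [(0.76, [325.0, 277.0], 2708), (0.49, [227.0, 270.0], 1578)]
wide_tray side [(0.91, [162.0, 325.0], 5537), (0.61, [318.0, 178.0], 320)]
   single [0.5669 0.3276 3.0232 0.9763]
   single [0.5688 0.3289 3.024  0.9801]
   both [0.5679 0.3288 3.0247 0.9732] 173.3
small_box scene [(0.78, [202.0, 140.0], 841)]
small_box side [(0.81, [314.0, 130.0], 1323)]
   single [ 0.5805 -0.3308 -0.1647  0.9579]
   single [ 0.5816 -0.329  -0.1579  0.9675]
   both [ 0.581  -0.3295 -0.1645  0.9605] -9.4
1.05
real	2m56.022s
user	1m57.575s
sys	0m48.343s
```

Run:
```python
from h import *
s=manip.state(); M=R.from_rotvec(s["ee_rot"]).as_matrix(); print(M.round(3)); print(manip.tip_reach, np.degrees(np.arctan2(M[1,2],M[0,2])), s["joint_pos"][[0,5]], dir(manip))
```

```text
[[-0.    -0.952  0.305]
 [-0.     0.305  0.952]
 [-1.     0.    -0.   ]]
0.008 72.24967712445597 [ 1.08251495 -0.1784949 ] ['IKError', '__class__', '__delattr__', '__dict__', '__dir__', '__doc__', '__eq__', '__format__', '__ge__', '__getattribute__', '__getstate__', '__gt__', '__hash__', '__init__', '__init_subclass__', '__le__', '__lt__', '__module__', '__ne__', '__new__', '__reduce__', '__reduce_ex__', '__repr__', '__setattr__', '__sizeof__', '__str__', '__subclasshook__', '__weakref__', 'camera', 'finish_job', 'get_calibration', 'masks_of', 'search_frame', 'state', 'tip_reach']
```

Run:
```python
from h import *
s=manip.state();kc=cal("wrist")
for z in (.24,.15,.1,.06): print(z,proj([s["ee_pos"]-[0,0,z]],kc).round(), unproj((250,190),s["ee_pos"][2]-z,kc)-s["ee_pos"])
M=R.from_rotvec(s["ee_rot"]).as_matrix(); print("cam in tool",M.T@(kc[0]["origin"]-s["ee_pos"])); print((M.T@kc[1]).round(3).tolist())
a=cv2.imread("pics/side0.png"); cv2.imwrite("pics/crop.png",cv2.resize(a[130:240,240:400],None,fx=5,fy=5,interpolation=cv2.INTER_CUBIC))
```

```text
0.24 [[248. 157.]] [ 0.04013744 -0.00965342 -0.24      ]
0.15 [[248. 177.]] [ 0.01224532 -0.00178765 -0.15      ]
0.1 [[248. 195.]] [-0.00325031  0.00258222 -0.1       ]
0.06 [[248. 215.]] [-0.0156468   0.00607812 -0.06      ]
cam in tool [-0.13479547  0.07944735 -0.00117454]
[[0.0, -0.307, 0.952], [-0.0, -0.952, -0.307], [1.0, -0.0, -0.0]]
```

View pics/crop.png

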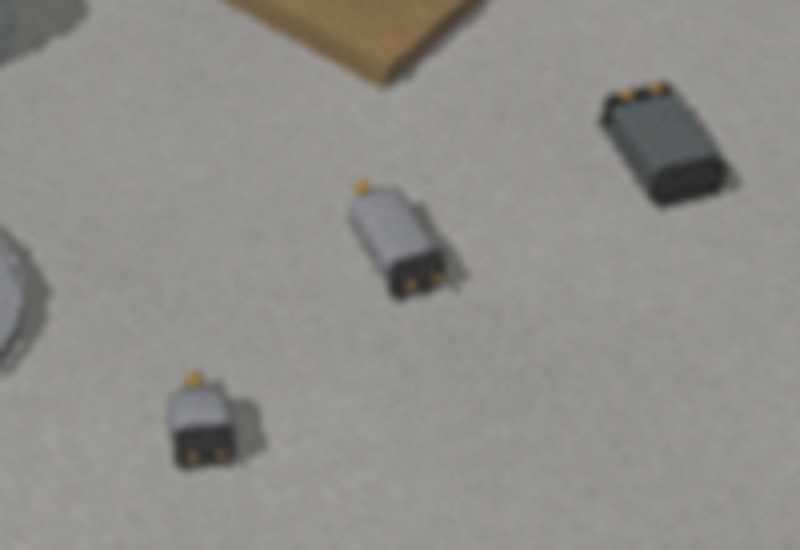

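Call:
apply_moves([
  [0.02, -0.03, 0],
  [0.03, -0.03, 0],
  [0.03, -0.03, 0],
  [0.03, -0.035, 0],
  [0.03, -0.035, 0],
  [0.03, -0.035, 0],
  [0.03, -0.035, 0],
  [0.02, -0.04, 0],
  [0.02, -0.04, 0],
  [0.02, -0.04, 0],
], roll=[-2, -3, -3, -3, -3, -3, -3, -3, -3, -2], jaw=[100, 100, 100, 100, 100, 100, 100, 100, 100, 100])

```text
time: 2.05
ee_pos: [0.4513, 0.2436, 0.2395]
ee_rot: [-0.602, 1.485, 0.602]
force: [1.5, 1.2, 0.3]
width: 1.002
```

Call:
apply_moves([
  [0.003, -0.045, -0.01],
  [0.003, -0.045, -0.01],
  [0.003, -0.045, -0.01],
  [0.003, -0.045, -0.01],
  [0.003, -0.045, -0.01],
  [0.003, -0.045, -0.01],
  [0.003, -0.045, -0.01],
  [0.002, -0.045, -0.01],
  [0.001, -0.03, -0.01],
  [0.001, -0.015, 0],
], roll=[0, 0, 0, 0, 0, 0, 0, 0, 0, 0], jaw=[70, 70, 70, 70, 70, 70, 70, 70, 70, 70])

```text
time: 3.05
ee_pos: [0.4754, -0.1624, 0.1485]
ee_rot: [-0.601, 1.487, 0.602]
force: [-0.8, 0.4, 0.3]
width: 0.696
```

Call:
apply_moves([
  [0, 0, 0],
  [0, 0, 0],
], roll=[0, 0], jaw=[70, 70])

```text
time: 3.25
ee_pos: [0.4753, -0.1588, 0.1497]
ee_rot: [-0.603, 1.485, 0.604]
force: [-0.3, -0.5, 0.2]
width: 0.697
```

```bash
cat > wl.py <<'E'
from h import *
import sys
# usage: wl.py pic z0 names...
tag,z0=sys.argv[1],float(sys.argv[2])
kc=cal("wrist"); im=manip.camera("wrist")[:,:,::-1].copy()
s=manip.state(); M=R.from_rotvec(s["ee_rot"]).as_matrix()
print("t",s["time"],"tcp",s["ee_pos"].round(4),"J",np.degrees(np.arctan2(M[1,2],M[0,2])).round(2),"w",round(s["width"],3),"F",s["force"].round(1))
for n in sys.argv[3:]:
    d=manip.masks_of("wrist",n)
    print(n,[(round(q["p"],2),np.round(q["xy"]).tolist(),int(q["region"].sum())) for q in d[:3]])
    if d:
        x=fit(n,[(d[0]["region"],kc)],z0); print("  ",np.round(x,4),np.degrees(x[2]).round(1)%180)
        r=cv2.resize(render(n,x[0],x[1],x[2],kc,z0),(512,384),interpolation=cv2.INTER_AREA)
        cs,_=cv2.findContours(r,cv2.RETR_EXTERNAL,cv2.CHAIN_APPROX_NONE); cv2.drawContours(im,cs,-1,(0,255,0),1)
        cs,_=cv2.findContours(d[0]["region"].astype(np.uint8),cv2.RETR_EXTERNAL,cv2.CHAIN_APPROX_NONE); cv2.drawContours(im,cs,-1,(0,0,255),1)
cv2.imwrite(f"pics/{tag}.png",im)
E
sed -i 's/boxpts(.058,.030,.024)/boxpts(.058,.030,.024,.012)/;s/boxpts(.034,.030,.024)/boxpts(.034,.030,.024,.012)/;s/np.linspace(0,np.pi,8/np.linspace(0,np.pi*(2 if "motor" in name else 1),8/;s/S=4/S=2/' h.py
python3 wl.py w1 0 motor_long_center motor_short_center
```

```text
t 3.3 tcp [ 0.4752 -0.1582  0.1497] J 44.32 w 0.702 F [ 0.2  1.2 -0.2]
motor_long_center [(0.66, [243.0, 181.0], 2306)]
   [ 0.4717 -0.1629  5.6056  0.8363] 141.2
motor_short_center [(0.75, [400.0, 74.0], 2224)]
   [ 0.4974 -0.0117  5.4986  0.7319] 135.0
```

View pics/w1.png

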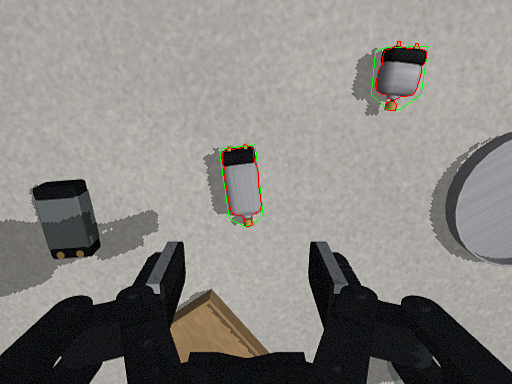

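```bash
python3 - <<'E'
s=open("h.py").read()
s=s.replace("""    hull=cv2.convexHull((uv*S+S/2).astype(np.float32)).astype(np.int32); cv2.fillConvexPoly(m,hull,1)
""","""    parts=[uv[:8],uv[8:]] if "motor" in name else [uv]
    for u in parts: cv2.fillConvexPoly(m,cv2.convexHull((u*S+S/2).astype(np.float32)).astype(np.int32),1)
""")
s=s.replace("p+=[[L/2+shaft,y,H/2+z] for y in(-.004,.004) for z in(-.004,.004)]","p+=[[L/2+x,y,H/2+z] for x in(0,shaft) for y in(-.004,.004) for z in(-.004,.004)]")
open("h.py","w").write(s)
E
python3 wl.py w2 0 motor_long_center motor_short_center
python3 - <<'E'
import cv2
a=cv2.imread("pics/w2.png"); cv2.imwrite("pics/w2c.png",cv2.resize(a[30:240,190:440],None,fx=3,fy=3))
E
```

```text
t 3.45 tcp [ 0.4755 -0.1582  0.1497] J 44.38 w 0.699 F [ 0.2 -0.   0.3]
motor_long_center [(0.56, [244.0, 181.0], 2528)]
   [ 0.4723 -0.1629  5.6185  0.9174] 141.89999999999998
motor_short_center [(0.88, [397.0, 77.0], 2108), (0.74, [242.0, 181.0], 2449), (0.61, [68.0, 217.0], 4095)]
   [ 0.4968 -0.0123  5.4322  0.7673] 131.2
```

View pics/w2c.png

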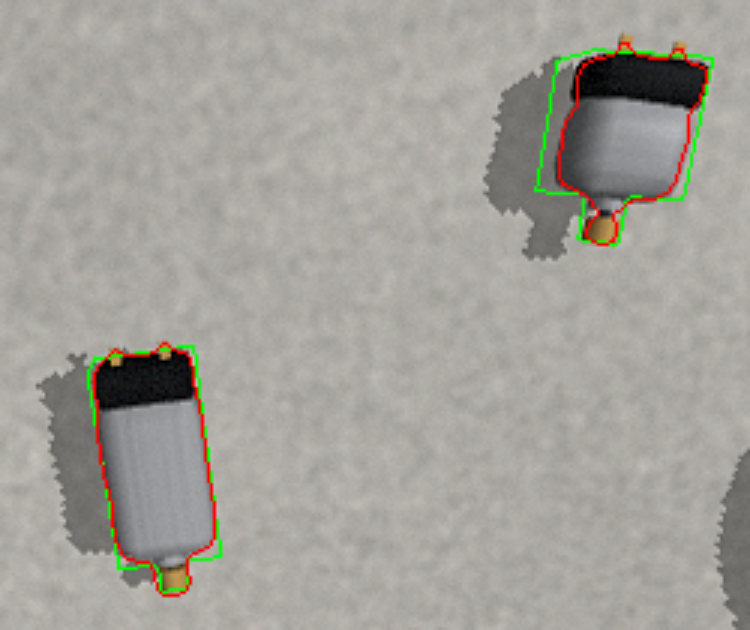

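Call:
apply_moves([
  [-0.003, -0.005, 0],
  [0, 0, -0.03],
  [0, 0, -0.03],
  [0, 0, -0.03],
  [0, 0, -0.03],
  [0, 0, -0.015],
  [0, 0, -0.004],
  [0, 0, 0],
  [0, 0, 0],
], roll=[7.5, 0, 0, 0, 0, 0, 0, 0, 0], jaw=[70, 70, 70, 70, 70, 70, 70, 70, 70])

```text
time: 4.45
ee_pos: [0.4731, -0.1648, 0.0111]
ee_rot: [-0.706, 1.452, 0.704]
force: [0.4, -0.3, -0.0]
width: 0.699
```

```bash
python3 wl.py w3 0
```

```text
t 4.5 tcp [ 0.4732 -0.165   0.0113] J 51.77 w 0.7 F [ 0.  -0.4  0.6]
```

View pics/w3.png

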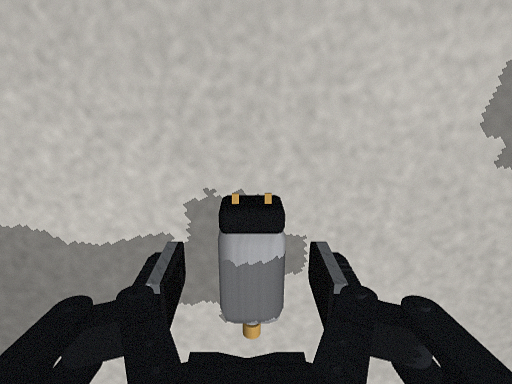

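Call:
apply_moves([
  [0, 0, 0],
  [0, 0, 0],
  [0, 0, 0],
  [0, 0, 0],
  [0, 0, 0],
  [0, 0, 0],
], roll=[0, 0, 0, 0, 0, 0], jaw=[0, 0, 0, 0, 0, 0])

```text
time: 5.1
ee_pos: [0.473, -0.165, 0.0114]
ee_rot: [-0.706, 1.452, 0.703]
force: [-0.3, 0.6, 6.1]
width: 0.334
```

Call:
apply_moves([
  [0, 0, 0.01],
  [0, 0, 0.03],
  [0, 0, 0.03],
  [0, 0, 0.03],
  [0, 0, 0],
  [0, 0, 0],
], roll=[0, 0, 0, 0, 0, 0], jaw=[0, 0, 0, 0, 0, 0])

```text
time: 5.7
ee_pos: [0.4726, -0.1649, 0.1112]
ee_rot: [-0.706, 1.452, 0.704]
force: [0.1, -0.4, -1.7]
width: 0.332
```

```bash
python3 wl.py w4 0
```

```text
t 5.75 tcp [ 0.472  -0.1645  0.1103] J 51.75 w 0.332 F [ 0.  -1.4 -1.2]
```

View pics/w4.png

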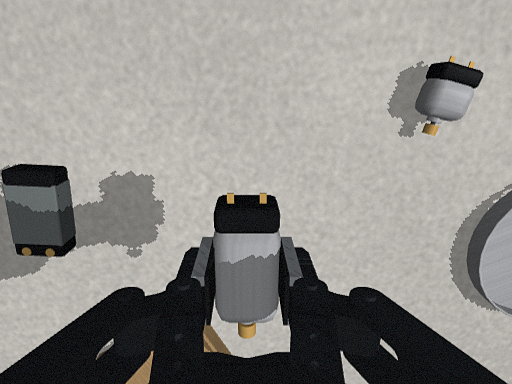

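Call:
apply_moves([
  [0.004, 0.025, 0],
  [0.008, 0.045, 0],
  [0.008, 0.045, 0],
  [0.008, 0.045, 0],
  [0.008, 0.045, 0],
  [0.008, 0.045, 0],
  [0.008, 0.045, 0],
  [0.008, 0.045, 0],
  [0.008, 0.045, 0],
  [0.008, 0.045, 0],
], roll=[1.5, 3, 3, 3, 3, 3, 3, 3, 3, 3], jaw=[0, 0, 0, 0, 0, 0, 0, 0, 0, 0])

```text
time: 6.75
ee_pos: [0.5472, 0.2668, 0.1082]
ee_rot: [-1.084, 1.288, 1.087]
force: [1.5, 0.1, -1.6]
width: 0.335
```

Call:
apply_moves([
  [0.008, 0.04, 0],
  [0.007, 0.035, 0],
  [0.0035, 0.019, 0],
  [0, 0, 0],
  [0, 0, 0],
], roll=[3, 0, 0, 0, 0], jaw=[0, 0, 0, 0, 0])

```text
time: 7.25
ee_pos: [0.5655, 0.3587, 0.1081]
ee_rot: [-1.123, 1.267, 1.124]
force: [-0.3, 0.1, -1.3]
width: 0.337
```

```bash
python3 wl.py w5 0 wide_tray
```

```text
t 7.3 tcp [0.5657 0.358  0.1085] J 83.24 w 0.337 F [-0.5 -1.  -1.2]
wide_tray [(0.86, [180.0, 180.0], 26477)]
   [ 0.5662  0.3265 -0.119   0.7826] 173.2
```

View pics/w5.png

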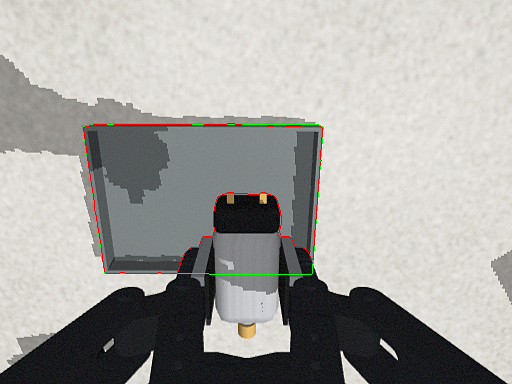

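Call:
apply_moves([
  [0, -0.001, -0.02],
  [0, 0, -0.03],
  [0, 0, -0.025],
  [0, 0, -0.01],
  [0, 0, -0.005],
  [0, 0, -0.003],
  [0, 0, 0],
], roll=[0, 0, 0, 0, 0, 0, 0], jaw=[0, 0, 0, 0, 0, 0, 0])

```text
time: 8.05
ee_pos: [0.5677, 0.3582, 0.0181]
ee_rot: [-1.122, 1.261, 1.121]
force: [-0.0, -0.0, -0.6]
width: 0.333
```

```bash
python3 wl.py w6 0
```

```text
t 8.1 tcp [0.5678 0.3584 0.0184] J 83.24 w 0.337 F [ 0.2  0.2 -1.1]
```

View pics/w6.png

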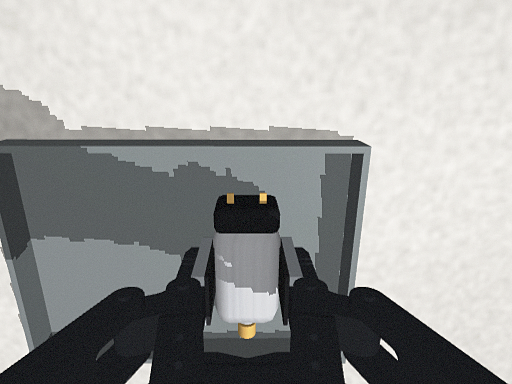

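Call:
apply_moves([
  [0, 0, -0.002],
  [0, 0, -0.001],
  [0, 0, 0],
  [0, 0, 0],
], roll=[0, 0, 0, 0], jaw=[0, 0, 0, 0])

```text
time: 8.5
ee_pos: [0.567, 0.3583, 0.0145]
ee_rot: [-1.122, 1.262, 1.122]
force: [-0.3, -0.1, -1.3]
width: 0.337
```

Call:
apply_moves([
  [0, 0, 0],
  [0, 0, 0],
  [0, 0, 0],
  [0, 0, 0.01],
  [0, 0, 0.03],
  [0, 0, 0.04],
  [0, 0, 0.04],
  [0, 0, 0.02],
], roll=[0, 0, 0, 0, 0, 0, 0, 0], jaw=[48, 48, 48, 48, 48, 48, 48, 48])

```text
time: 9.3
ee_pos: [0.5689, 0.3591, 0.1594]
ee_rot: [-1.123, 1.255, 1.119]
force: [0.8, 0.1, -0.6]
width: 0.48
```

```bash
python3 wl.py w7 0.003 motor_long_center
```

```text
t 9.35 tcp [0.5702 0.3597 0.1619] J 83.26 w 0.481 F [0.5 0.5 1.9]
motor_long_center [(0.66, [244.0, 173.0], 2358)]
   [0.5644 0.3573 6.1692 0.9058] 173.5
```

View pics/w7.png

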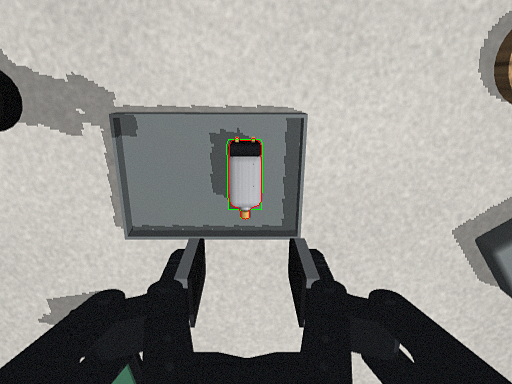

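Call:
apply_moves([
  [-0.007, -0.035, 0],
  [-0.008, -0.045, 0],
  [-0.008, -0.045, 0],
  [-0.008, -0.045, 0],
  [-0.008, -0.045, 0],
  [-0.008, -0.045, 0],
  [-0.008, -0.045, 0],
  [-0.008, -0.04, 0],
  [-0.008, -0.02, -0.005],
  [0, -0.006, -0.005],
], roll=[-5, -6, -6, -6, -6, -6, -6, -5, 0, 0], jaw=[70, 70, 70, 70, 70, 70, 70, 70, 70, 70])

```text
time: 10.4
ee_pos: [0.4944, -0.0146, 0.1436]
ee_rot: [-0.505, 1.513, 0.507]
force: [-0.3, 0.1, -0.1]
width: 0.699
```

Call:
apply_moves([
  [0, 0, 0],
  [0, 0, 0],
], roll=[0, 0], jaw=[70, 70])

```text
time: 10.6
ee_pos: [0.496, -0.012, 0.1439]
ee_rot: [-0.509, 1.511, 0.51]
force: [-0.2, 0.7, -0.0]
width: 0.7
```

```bash
python3 wl.py w8 0 motor_short_center
```

```text
t 10.65 tcp [ 0.4962 -0.0117  0.1441] J 37.33 w 0.702 F [-0.1 -0.2 -0.4]
motor_short_center [(0.57, [251.0, 188.0], 1600)]
   [ 0.498  -0.0112  5.3794  0.8829] 128.2
```

View pics/w8.png

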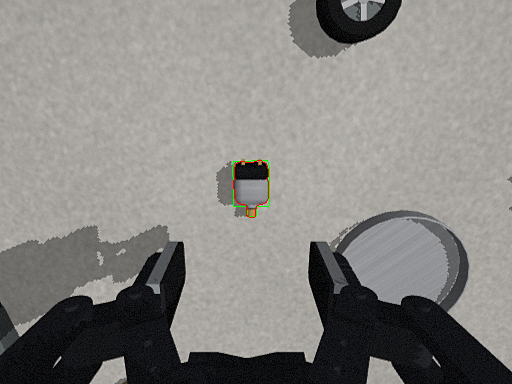

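Call:
apply_moves([
  [0.001, 0, -0.02],
  [0, 0, -0.03],
  [0, 0, -0.03],
  [0, 0, -0.03],
  [0, 0, -0.015],
  [0, 0, -0.006],
  [0, 0, 0],
  [0, 0, 0],
], roll=[1, 0, 0, 0, 0, 0, 0, 0], jaw=[70, 70, 70, 70, 70, 70, 70, 70])

```text
time: 11.5
ee_pos: [0.4977, -0.0124, 0.0139]
ee_rot: [-0.524, 1.506, 0.523]
force: [-1.1, -0.1, -0.4]
width: 0.702
```

```bash
python3 wl.py w9 0
```

```text
t 11.55 tcp [ 0.4978 -0.0126  0.0142] J 38.29 w 0.698 F [0.3 0.4 0.6]
```

View pics/w9.png

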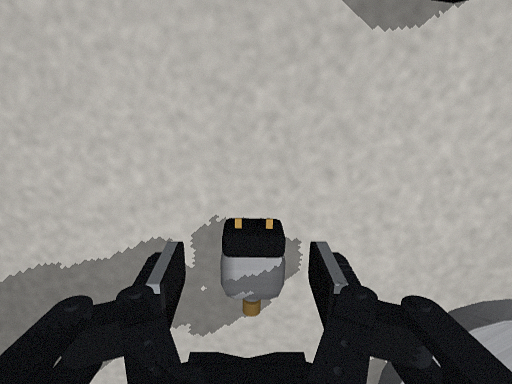

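Call:
apply_moves([
  [0, 0, -0.002],
  [0, 0, 0],
  [0, 0, 0],
  [0, 0, 0],
  [0, 0, 0],
  [0, 0, 0],
], roll=[0, 0, 0, 0, 0, 0], jaw=[0, 0, 0, 0, 0, 0])

```text
time: 12.15
ee_pos: [0.4976, -0.0129, 0.0122]
ee_rot: [-0.523, 1.505, 0.522]
force: [0.2, 0.2, 6.2]
width: 0.34
```

Call:
apply_moves([
  [0, 0, 0.01],
  [0, 0, 0.03],
  [0, 0, 0.03],
  [0, 0, 0.03],
  [0, 0, 0],
  [0, 0, 0],
], roll=[0, 0, 0, 0, 0, 0], jaw=[0, 0, 0, 0, 0, 0])

```text
time: 12.75
ee_pos: [0.4971, -0.0128, 0.1121]
ee_rot: [-0.523, 1.506, 0.522]
force: [-1.0, -0.3, -0.9]
width: 0.334
```

```bash
python3 wl.py w10 0
```

```text
t 12.8 tcp [ 0.4964 -0.0127  0.1112] J 38.24 w 0.337 F [ 0.   0.2 -1.6]
```

View pics/w10.png

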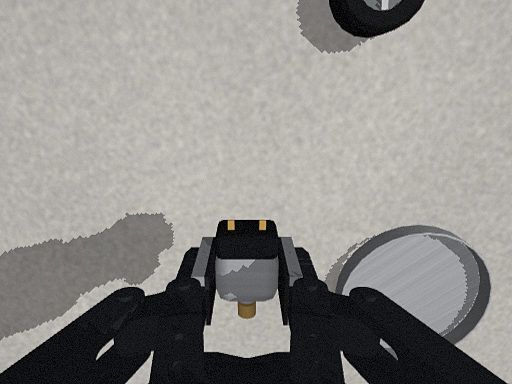

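Call:
apply_moves([
  [0.005, 0.025, 0],
  [0.008, 0.04, 0],
  [0.008, 0.04, 0],
  [0.008, 0.04, 0],
  [0.008, 0.04, 0],
  [0.008, 0.04, 0],
  [0.008, 0.04, 0],
  [0.006, 0.033, 0],
  [0.002, 0.015, 0],
  [0, 0, 0],
], roll=[5, 5, 5, 5, 5, 5, 5, 5, 5, 0], jaw=[0, 0, 0, 0, 0, 0, 0, 0, 0, 0])

```text
time: 13.8
ee_pos: [0.5569, 0.3022, 0.1091]
ee_rot: [-1.124, 1.264, 1.126]
force: [0.7, -0.6, -1.6]
width: 0.339
```

Call:
apply_moves([
  [0, 0, -0.02],
  [0, 0, -0.02],
  [0, 0, -0.01],
  [0, 0, 0],
  [0, 0, 0],
], roll=[0, 0, 0, 0, 0], jaw=[0, 0, 0, 0, 0])

```text
time: 14.3
ee_pos: [0.558, 0.2995, 0.061]
ee_rot: [-1.121, 1.264, 1.121]
force: [0.8, -0.1, -0.6]
width: 0.335
```

```bash
python3 wl.py w11 0
```

```text
t 14.35 tcp [0.5585 0.2998 0.0617] J 83.18 w 0.335 F [-0.8 -0.7 -1.2]
```

View pics/w11.png

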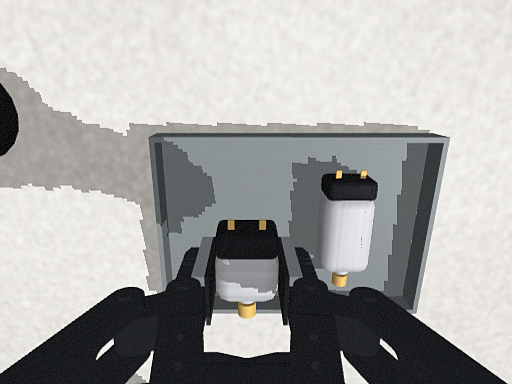

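Call:
apply_moves([
  [0, 0, -0.02],
  [0, 0, -0.015],
  [0, 0, -0.008],
  [0, 0, -0.003],
  [0, 0, 0],
  [0, 0, 0],
], roll=[0, 0, 0, 0, 0, 0], jaw=[0, 0, 0, 0, 0, 0])

```text
time: 14.95
ee_pos: [0.5584, 0.3004, 0.0157]
ee_rot: [-1.122, 1.262, 1.121]
force: [0.0, 0.5, -0.9]
width: 0.335
```

Call:
apply_moves([
  [0, 0, 0],
  [0, 0, 0],
  [0, 0, 0],
  [0, 0, 0.01],
  [0, 0, 0.03],
  [0, 0, 0.04],
  [0, 0, 0.04],
  [0, 0, 0.02],
], roll=[0, 0, 0, 0, 0, 0, 0, 0], jaw=[46, 46, 46, 46, 46, 46, 46, 46])

```text
time: 15.75
ee_pos: [0.5598, 0.3009, 0.16]
ee_rot: [-1.123, 1.256, 1.119]
force: [0.7, 0.1, -0.1]
width: 0.462
```

```bash
python3 wl.py w12 0.003 motor_long_center motor_short_center
```

```text
t 15.8 tcp [0.5611 0.3014 0.1625] J 83.27 w 0.456 F [0.3 1.1 1.8]
motor_long_center [(0.97, [310.0, 174.0], 2395)]
   [ 0.5645  0.3565 -0.089   0.8532] 174.9
motor_short_center [(0.6, [246.0, 180.0], 1495)]
   [0.5572 0.2999 6.1634 0.8846] 173.10000000000002
```

View pics/w12.png

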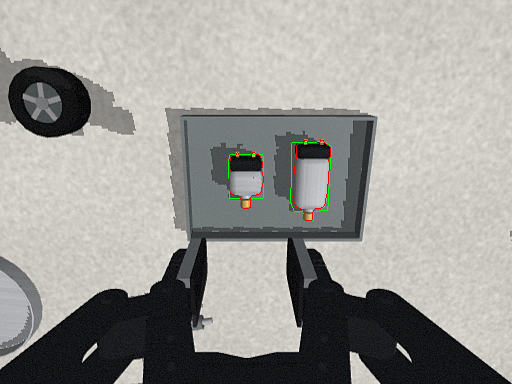

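Call:
apply_moves([
  [-0.007, -0.03, 0],
  [-0.012, -0.045, 0],
  [-0.012, -0.045, 0],
  [-0.012, -0.045, 0],
  [-0.012, -0.045, 0],
  [-0.012, -0.045, 0],
  [-0.012, -0.045, 0],
  [-0.012, -0.045, 0],
  [-0.012, -0.045, 0],
  [-0.012, -0.045, 0],
], roll=[-4, -4, -4, -4, -4, -4, -4, -4, -4, 0], jaw=[75, 75, 75, 75, 75, 75, 75, 75, 75, 75])

```text
time: 16.9
ee_pos: [0.4412, -0.1359, 0.1542]
ee_rot: [-0.642, 1.475, 0.646]
force: [1.2, -0.1, -0.7]
width: 0.751
```

Call:
apply_moves([
  [-0.012, -0.045, 0],
  [-0.014, -0.045, 0],
  [-0.014, -0.04, -0.005],
  [-0.012, -0.025, -0.01],
  [-0.006, -0.01, 0],
  [0, 0, 0],
  [0, 0, 0],
], roll=[0, 0, 0, 0, 0, 0, 0], jaw=[75, 75, 75, 75, 75, 75, 75])

```text
time: 17.6
ee_pos: [0.3848, -0.2983, 0.14]
ee_rot: [-0.643, 1.473, 0.646]
force: [0.8, 0.2, -0.0]
width: 0.749
```

```bash
python3 wl.py w13 0 battery_center small_box
```

```text
t 17.65 tcp [ 0.3851 -0.298   0.1402] J 47.32 w 0.751 F [0.4 0.4 0.4]
battery_center [(0.66, [244.0, 186.0], 3970)]
   [ 0.3834 -0.3003  2.4201  0.9671] 138.7
small_box [(0.81, [316.0, 328.0], 3173)]
   [ 0.5796 -0.3364  2.9291  0.2827] 167.8
```

View pics/w13.png

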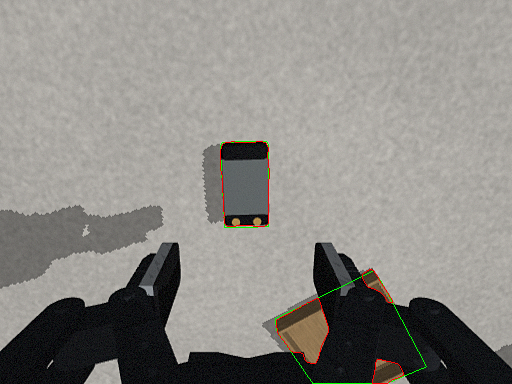

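Call:
apply_moves([
  [-0.002, -0.002, -0.02],
  [0, 0, -0.03],
  [0, 0, -0.03],
  [0, 0, -0.03],
  [0, 0, -0.012],
  [0, 0, -0.006],
  [0, 0, 0],
  [0, 0, 0],
], roll=[1.4, 0, 0, 0, 0, 0, 0, 0], jaw=[75, 75, 75, 75, 75, 75, 75, 75])

```text
time: 18.55
ee_pos: [0.3836, -0.3021, 0.0132]
ee_rot: [-0.665, 1.467, 0.662]
force: [-0.1, -0.8, 0.1]
width: 0.743
```

```bash
python3 wl.py w14 0
```

```text
t 18.6 tcp [ 0.3836 -0.3023  0.0134] J 48.67 w 0.752 F [ 0.6  0.  -0.8]
```

View pics/w14.png

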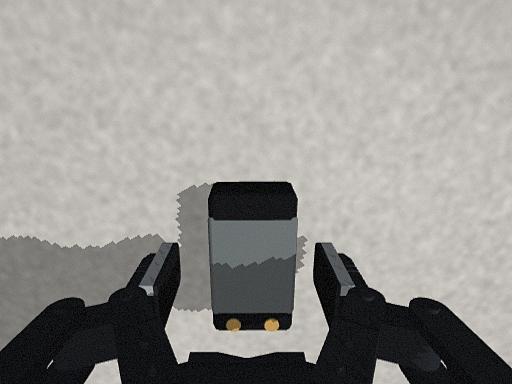

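Call:
apply_moves([
  [0, 0, -0.001],
  [0, 0, 0],
  [0, 0, 0],
  [0, 0, 0],
  [0, 0, 0],
  [0, 0, 0],
], roll=[0, 0, 0, 0, 0, 0], jaw=[0, 0, 0, 0, 0, 0])

```text
time: 19.2
ee_pos: [0.3834, -0.3022, 0.0124]
ee_rot: [-0.664, 1.467, 0.662]
force: [0.3, 0.3, 6.4]
width: 0.425
```

Call:
apply_moves([
  [0, 0, 0.01],
  [0, 0, 0.03],
  [0, 0, 0.03],
  [0, 0, 0.03],
  [0, 0, 0],
  [0, 0, 0],
], roll=[0, 0, 0, 0, 0, 0], jaw=[0, 0, 0, 0, 0, 0])

```text
time: 19.8
ee_pos: [0.3831, -0.3019, 0.1122]
ee_rot: [-0.665, 1.467, 0.662]
force: [0.4, 0.6, -2.2]
width: 0.425
```

```bash
python3 wl.py w15 0
```

```text
t 19.85 tcp [ 0.3826 -0.3014  0.1113] J 48.65 w 0.429 F [ 0.4 -0.1 -1.4]
```

View pics/w15.png

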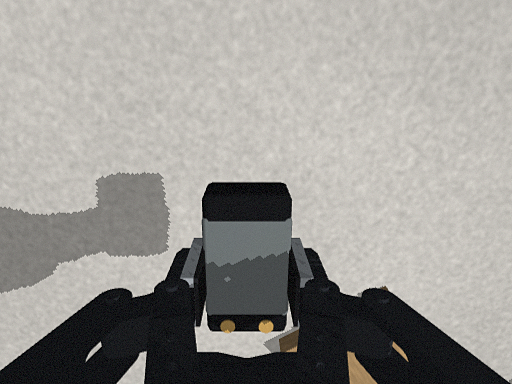

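Call:
apply_moves([
  [0.02, -0.002, 0],
  [0.035, -0.005, 0],
  [0.035, -0.005, 0],
  [0.035, -0.005, 0],
  [0.035, -0.005, 0],
  [0.025, -0.005, 0],
  [0.012, -0.002, 0],
  [0, 0, 0],
  [0, 0, 0],
], roll=[4, 5, 5, 5, 5, 5, 3, 0, 0], jaw=[0, 0, 0, 0, 0, 0, 0, 0, 0])

```text
time: 20.75
ee_pos: [0.5785, -0.3297, 0.1092]
ee_rot: [-1.084, 1.283, 1.092]
force: [-0.4, 0.9, -1.0]
width: 0.429
```

```bash
python3 wl.py w16 0 small_box
```

```text
t 20.8 tcp [ 0.5782 -0.3298  0.1096] J 80.59 w 0.431 F [-0.6  0.7 -1.7]
small_box [(0.74, [238.0, 162.0], 13302), (0.18, [459.0, 335.0], 923)]
   [ 0.5793 -0.3333 -0.1628  0.5909] 170.7
```

View pics/w16.png

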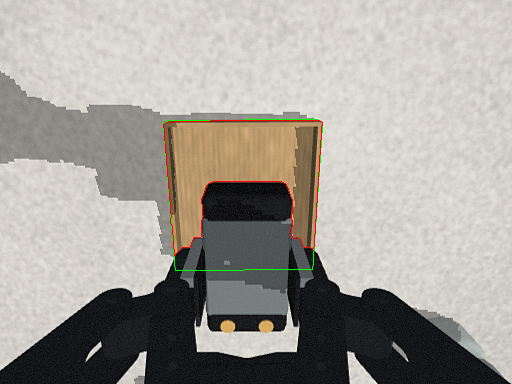

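Call:
apply_moves([
  [0.001, -0.002, -0.02],
  [0, 0, -0.03],
  [0, 0, -0.022],
  [0, 0, -0.01],
  [0, 0, -0.008],
  [0, 0, -0.004],
  [0, 0, 0],
  [0, 0, 0],
], roll=[0, 0, 0, 0, 0, 0, 0, 0], jaw=[0, 0, 0, 0, 0, 0, 0, 0])

```text
time: 21.65
ee_pos: [0.5815, -0.3332, 0.0183]
ee_rot: [-1.089, 1.282, 1.087]
force: [-0.1, -0.6, -1.3]
width: 0.428
```

```bash
python3 wl.py w17 0
```

```text
t 21.7 tcp [ 0.5816 -0.3333  0.0184] J 80.65 w 0.429 F [ 0.1  0.2 -0.4]
```

View pics/w17.png

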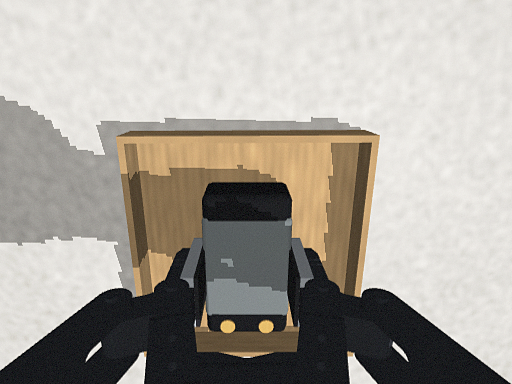

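Call:
apply_moves([
  [0, 0, -0.002],
  [0, 0, 0],
  [0, 0, 0],
], roll=[0, 0, 0], jaw=[0, 0, 0])

```text
time: 22.0
ee_pos: [0.5811, -0.3328, 0.0155]
ee_rot: [-1.088, 1.282, 1.088]
force: [0.6, 0.6, -1.7]
width: 0.429
```

Call:
apply_moves([
  [0, 0, 0],
  [0, 0, 0],
  [0, 0, 0],
  [0, 0, 0.01],
  [0, 0, 0.03],
  [0, 0, 0.04],
  [0, 0, 0.04],
  [0, 0, 0.02],
], roll=[0, 0, 0, 0, 0, 0, 0, 0], jaw=[58, 58, 58, 58, 58, 58, 58, 58])

```text
time: 22.8
ee_pos: [0.5827, -0.334, 0.1603]
ee_rot: [-1.094, 1.281, 1.082]
force: [0.6, -0.3, -0.2]
width: 0.581
```

```bash
python3 wl.py w18 0.003 battery_center
```

```text
t 22.85 tcp [ 0.5838 -0.3348  0.1629] J 80.66 w 0.584 F [ 0.7 -0.5  1. ]
battery_center [(0.81, [248.0, 174.0], 3473)]
   [ 0.5797 -0.3336  2.9825  0.9473] 170.9
```

View pics/w18.png

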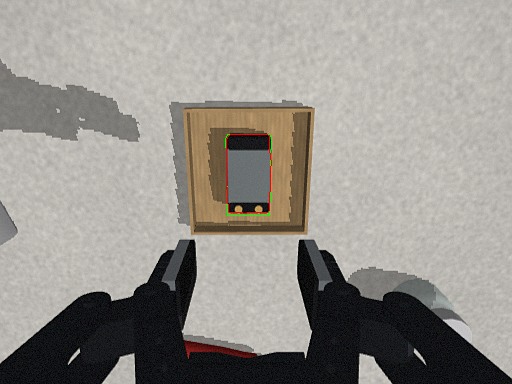

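Call:
apply_moves([
  [-0.005, 0.025, 0],
  [-0.01, 0.045, 0],
  [-0.01, 0.045, 0],
  [-0.01, 0.045, 0],
  [-0.01, 0.045, 0],
  [-0.01, 0.045, 0],
  [-0.01, 0.045, 0],
  [-0.01, 0.045, 0],
  [-0.01, 0.045, 0],
  [-0.01, 0.045, 0],
], roll=[0, 0, 0, 0, 0, 0, 0, 0, 0, 0], jaw=[100, 100, 100, 100, 100, 100, 100, 100, 100, 100])

```text
time: 23.9
ee_pos: [0.4846, 0.0989, 0.1546]
ee_rot: [-1.087, 1.283, 1.089]
force: [-0.5, -0.2, -0.8]
width: 0.999
```

Call:
apply_moves([
  [-0.008, 0.035, 0],
  [-0.004, 0.015, 0],
  [-0.001, 0.004, 0],
  [0, 0, 0],
  [0, 0, 0],
], roll=[0, 0, 0, 0, 0], jaw=[100, 100, 100, 100, 100])

```text
time: 24.4
ee_pos: [0.4732, 0.1504, 0.1551]
ee_rot: [-1.088, 1.283, 1.088]
force: [0.5, -0.2, -0.0]
width: 1.005
```

```bash
python3 wl.py w19 0 wheel_big_center round_tin
```

```text
t 24.45 tcp [0.4734 0.1502 0.1551] J 80.57 w 0.997 F [-0.1  0.6  0.6]
wheel_big_center [(0.57, [244.0, 186.0], 3426), (0.39, [441.0, 233.0], 12511)]
   [0.4743 0.1452 0.0588 0.9494] 3.4
round_tin [(0.67, [166.0, 341.0], 2177)]
   [ 0.6772  0.0132 -0.742   0.3225] 137.5
```

View pics/w19.png

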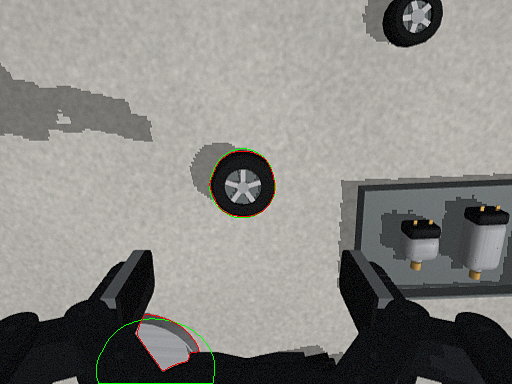

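Call:
apply_moves([
  [0.001, -0.005, -0.02],
  [0, 0, -0.03],
  [0, 0, -0.03],
  [0, 0, -0.03],
  [0, 0, -0.02],
  [0, 0, -0.012],
  [0, 0, 0],
  [0, 0, 0],
], roll=[0, 0, 0, 0, 0, 0, 0, 0], jaw=[100, 100, 100, 100, 100, 100, 100, 100])

```text
time: 25.35
ee_pos: [0.4745, 0.1459, 0.0136]
ee_rot: [-1.088, 1.282, 1.087]
force: [-0.1, -0.0, -0.3]
width: 1.003
```

```bash
python3 wl.py w20 0
```

```text
t 25.4 tcp [0.4748 0.1461 0.0141] J 80.63 w 1.004 F [0.2 0.  0.3]
```

View pics/w20.png

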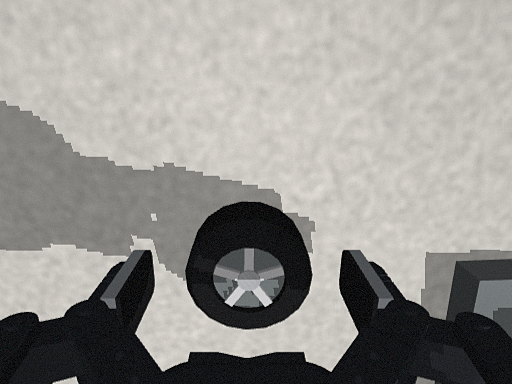

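Call:
apply_moves([
  [0, 0, -0.003],
  [0, 0, 0],
  [0, 0, 0],
  [0, 0, 0],
  [0, 0, 0],
  [0, 0, 0],
], roll=[0, 0, 0, 0, 0, 0], jaw=[0, 0, 0, 0, 0, 0])

```text
time: 26.0
ee_pos: [0.4744, 0.1463, 0.0114]
ee_rot: [-1.089, 1.281, 1.087]
force: [-1.1, 0.4, 6.0]
width: 0.633
```

Call:
apply_moves([
  [0, 0, 0.01],
  [0, 0, 0.03],
  [0, 0, 0.03],
  [0, 0, 0.03],
  [0, 0, 0],
  [0, 0, 0],
], roll=[0, 0, 0, 0, 0, 0], jaw=[0, 0, 0, 0, 0, 0])

```text
time: 26.6
ee_pos: [0.4743, 0.1463, 0.1113]
ee_rot: [-1.089, 1.28, 1.087]
force: [0.5, 0.1, -1.0]
width: 0.635
```

```bash
python3 wl.py w21 0
```

```text
t 26.65 tcp [0.4735 0.1463 0.1104] J 80.66 w 0.634 F [-0.8 -0.1 -0.5]
```

View pics/w21.png

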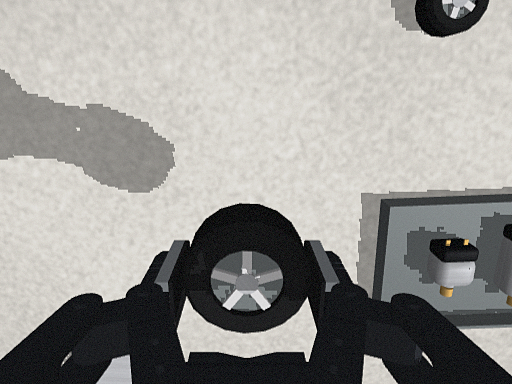

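Call:
apply_moves([
  [0.02, -0.015, 0],
  [0.035, -0.025, 0],
  [0.035, -0.025, 0],
  [0.035, -0.025, 0],
  [0.035, -0.025, 0],
  [0.025, -0.02, 0],
  [0.01, -0.01, 0],
  [0, 0, 0],
  [0, 0, 0],
], roll=[0, 0, 0, 0, 0, 0, 0, 0, 0], jaw=[0, 0, 0, 0, 0, 0, 0, 0, 0])

```text
time: 27.55
ee_pos: [0.6666, 0.0023, 0.1088]
ee_rot: [-1.085, 1.285, 1.092]
force: [0.2, 0.5, -0.6]
width: 0.639
```

```bash
python3 wl.py w22 0 round_tin
```

```text
t 27.6 tcp [0.6665 0.0027 0.1092] J 80.7 w 0.637 F [-1.  -1.1 -1.4]
round_tin [(0.78, [247.0, 174.0], 15612), (0.35, [30.0, 314.0], 2210)]
   [ 6.669e-01  2.000e-04 -3.405e-01  7.077e-01] 160.5
```

View pics/w22.png

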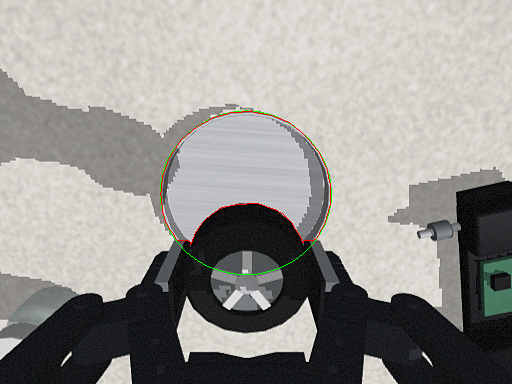

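Run:
```python
from h import *
k=cal("scene"); j=unproj((176,174),.06,k)[:2]
print("jar",j, "dist", np.hypot(*(j-[.668,.001])))
for p in ((258,258),(240,250),(205,270),(245,250)): print("ch",unproj(p,.03,k)[:2])
```

```text
jar [ 0.74921764 -0.16878114] dist 0.18820718038585132
ch [0.69322985 0.20997093]
ch [0.71981816 0.16280985]
ch [0.82843724 0.17428704]
ch [0.70853588 0.16954628]
```

Call:
apply_moves([
  [0.001, -0.001, -0.02],
  [0, 0, -0.03],
  [0, 0, -0.022],
  [0, 0, -0.01],
  [0, 0, -0.008],
  [0, 0, -0.004],
  [0, 0, 0],
  [0, 0, 0],
], roll=[0, 0, 0, 0, 0, 0, 0, 0], jaw=[0, 0, 0, 0, 0, 0, 0, 0])

```text
time: 28.45
ee_pos: [0.6706, 0.0002, 0.0173]
ee_rot: [-1.089, 1.281, 1.087]
force: [-0.0, 0.0, -0.0]
width: 0.633
```

```bash
python3 wl.py w23 0
```

```text
t 28.5 tcp [6.707e-01 1.000e-04 1.740e-02] J 80.65 w 0.633 F [-0.2  1.   0.1]
```

View pics/w23.png

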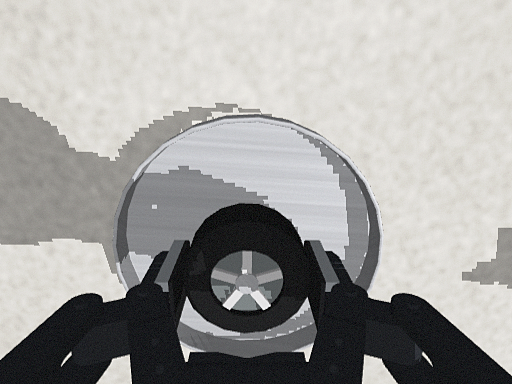

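Call:
apply_moves([
  [0, 0, -0.002],
  [0, 0, 0],
  [0, 0, 0],
], roll=[0, 0, 0], jaw=[0, 0, 0])

```text
time: 28.8
ee_pos: [0.6701, 0.0001, 0.0145]
ee_rot: [-1.088, 1.282, 1.088]
force: [-0.7, 0.7, -0.4]
width: 0.633
```

Call:
apply_moves([
  [0, 0, 0],
  [0, 0, 0],
  [0, 0, 0],
  [0, 0, 0.01],
  [0, 0, 0.03],
  [0, 0, 0.04],
  [0, 0, 0.04],
  [0, 0, 0.02],
  [0, 0, 0],
  [0, 0, 0],
], roll=[0, 0, 0, 0, 0, 0, 0, 0, 0, 0], jaw=[80, 80, 80, 80, 80, 80, 80, 80, 80, 80])

```text
time: 29.8
ee_pos: [0.6699, 0.0003, 0.155]
ee_rot: [-1.089, 1.281, 1.088]
force: [-0.7, 0.3, -0.4]
width: 0.8
```

```bash
python3 wl.py w24 0.003 wheel_big_center;  python3 wl.py w24b 0.003 wheel_big_center; python3 wl.py w24t 0 round_tin
```

```text
t 29.85 tcp [6.691e-01 4.000e-04 1.537e-01] J 80.65 w 0.8 F [-0.1  0.4 -0.1]
wheel_big_center [(0.68, [248.0, 186.0], 3448)]
   [ 0.6706 -0.0014  0.1104  0.935 ] 6.3
t 29.95 tcp [6.687e-01 4.000e-04 1.525e-01] J 80.65 w 0.799 F [-0.7 -0.3 -0.7]
wheel_big_center [(0.85, [250.0, 187.0], 3485)]
   [ 0.6709 -0.001   0.0766  0.9342] 4.4
t 30.05 tcp [6.690e-01 3.000e-04 1.526e-01] J 80.65 w 0.797 F [0.4 0.3 0.2]
round_tin [(0.9, [250.0, 150.0], 12513)]
   [ 6.669e-01  1.000e-04 -4.400e-02  7.636e-01] 177.5
```

View pics/w24.png

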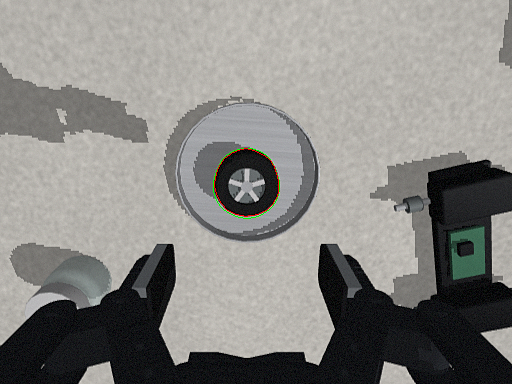

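Call:
apply_moves([
  [-0.02, 0.02, 0],
  [-0.032, 0.032, 0],
  [-0.032, 0.032, 0],
  [-0.032, 0.032, 0],
  [-0.032, 0.032, 0],
  [-0.032, 0.032, 0],
  [-0.032, 0.032, 0],
  [-0.032, 0.032, 0],
  [-0.03, 0.03, 0],
  [-0.02, 0.02, 0],
], roll=[0, 0, 0, 0, 0, 0, 0, 0, 0, 0], jaw=[80, 80, 80, 80, 80, 80, 80, 80, 80, 80])

```text
time: 31.1
ee_pos: [0.3733, 0.2955, 0.1538]
ee_rot: [-1.089, 1.283, 1.09]
force: [0.2, 0.8, 0.5]
width: 0.802
```

Call:
apply_moves([
  [-0.006, 0.006, 0],
  [0, 0, 0],
  [0, 0, 0],
  [0, 0, 0],
], roll=[0, 0, 0, 0], jaw=[80, 80, 80, 80])

```text
time: 31.5
ee_pos: [0.3714, 0.2996, 0.1542]
ee_rot: [-1.087, 1.282, 1.086]
force: [0.3, 0.2, -0.3]
width: 0.803
```

```bash
python3 wl.py w25 0 wheel_small_center;  python3 wl.py w25b 0 wheel_small_center
```

```text
t 31.55 tcp [0.3713 0.2995 0.1543] J 80.54 w 0.802 F [0.2 0.7 0. ]
wheel_small_center [(0.63, [243.0, 177.0], 1597)]
   [0.3664 0.297  0.1003 0.8816] 5.7
t 31.65 tcp [0.371  0.2996 0.1543] J 80.55 w 0.8 F [-0.1  0.1  0.2]
wheel_small_center [(0.58, [242.0, 176.0], 1595)]
   [0.3661 0.2967 0.1225 0.8804] 7.0
```

View pics/w25.png

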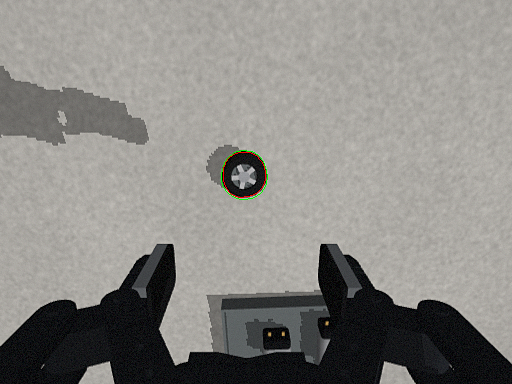

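Call:
apply_moves([
  [-0.005, -0.002, -0.02],
  [0, 0, -0.03],
  [0, 0, -0.03],
  [0, 0, -0.03],
  [0, 0, -0.02],
  [0, 0, -0.012],
  [0, 0, 0],
  [0, 0, 0],
], roll=[0, 0, 0, 0, 0, 0, 0, 0], jaw=[80, 80, 80, 80, 80, 80, 80, 80])

```text
time: 32.5
ee_pos: [0.3654, 0.2983, 0.0126]
ee_rot: [-1.088, 1.282, 1.088]
force: [1.4, 0.0, 0.6]
width: 0.8
```

```bash
python3 wl.py w26 0
```

```text
t 32.55 tcp [0.3656 0.2984 0.013 ] J 80.64 w 0.799 F [ 0.3 -0.5  0.4]
```

View pics/w26.png

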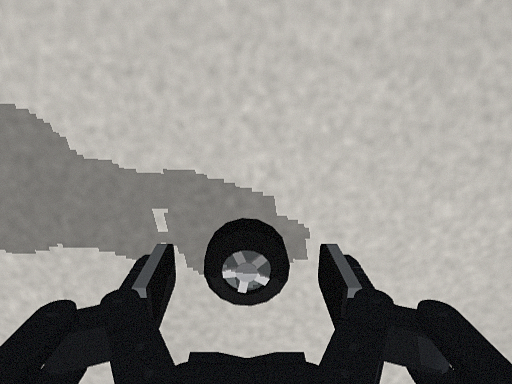

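Call:
apply_moves([
  [0, 0, -0.001],
  [0, 0, 0],
  [0, 0, 0],
  [0, 0, 0],
  [0, 0, 0],
  [0, 0, 0],
  [0, 0, 0],
], roll=[0, 0, 0, 0, 0, 0, 0], jaw=[0, 0, 0, 0, 0, 0, 0])

```text
time: 33.25
ee_pos: [0.3655, 0.2985, 0.0126]
ee_rot: [-1.088, 1.28, 1.087]
force: [-0.1, -0.5, 6.3]
width: 0.443
```

Call:
apply_moves([
  [0, 0, 0.01],
  [0, 0, 0.03],
  [0, 0, 0.04],
  [0, 0, 0.04],
  [0, 0, 0],
  [0, 0, 0],
], roll=[0, 0, 0, 0, 0, 0], jaw=[0, 0, 0, 0, 0, 0])

```text
time: 33.85
ee_pos: [0.3654, 0.2985, 0.1328]
ee_rot: [-1.088, 1.279, 1.087]
force: [0.8, -0.6, -0.1]
width: 0.44
```

```bash
python3 wl.py w27 0.12 wheel_small_center
```

```text
t 33.9 tcp [0.3646 0.2981 0.1316] J 80.65 w 0.44 F [ 0.6 -0.6 -0.6]
wheel_small_center [(0.74, [245.0, 264.0], 5929)]
   [0.3663 0.2971 0.096  0.8899] 5.5
```

View pics/w27.png

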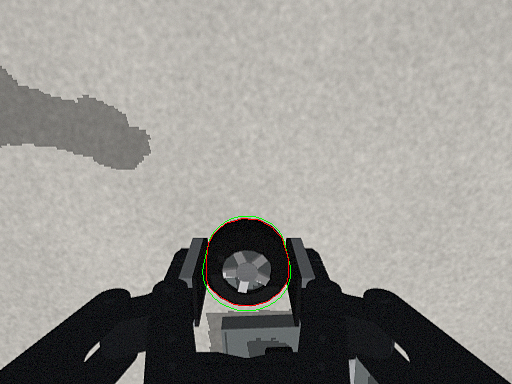

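Call:
apply_moves([
  [0.02, -0.02, 0],
  [0.032, -0.031, 0],
  [0.032, -0.031, 0],
  [0.032, -0.031, 0],
  [0.032, -0.031, 0],
  [0.032, -0.031, 0],
  [0.032, -0.031, 0],
  [0.032, -0.031, 0],
  [0.032, -0.031, 0],
  [0.02, -0.02, 0],
], roll=[0, 0, 0, 0, 0, 0, 0, 0, 0, 0], jaw=[0, 0, 0, 0, 0, 0, 0, 0, 0, 0])

```text
time: 34.95
ee_pos: [0.6624, 0.0074, 0.1288]
ee_rot: [-1.086, 1.284, 1.088]
force: [-0.9, 0.9, -0.4]
width: 0.44
```

Call:
apply_moves([
  [0.008, -0.01, 0],
  [0, 0, 0],
  [0, 0, -0.02],
  [0, 0, -0.02],
  [0, 0, -0.01],
  [0, 0, 0],
  [0, 0, 0],
  [0, 0, 0],
], roll=[0, 0, 0, 0, 0, 0, 0, 0], jaw=[0, 0, 0, 0, 0, 0, 0, 0])

```text
time: 35.75
ee_pos: [0.6695, 0.0006, 0.0823]
ee_rot: [-1.089, 1.281, 1.087]
force: [0.0, -0.8, 0.1]
width: 0.439
```

```bash
python3 wl.py w28 0.003
```

```text
t 35.8 tcp [6.696e-01 5.000e-04 8.250e-02] J 80.67 w 0.441 F [-0.5 -0.  -1.2]
```

View pics/w28.png

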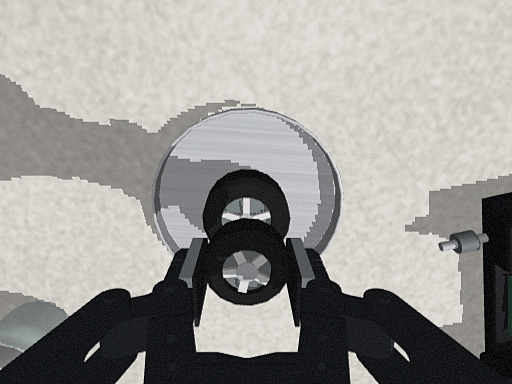

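Call:
apply_moves([
  [0, 0, -0.015],
  [0, 0, -0.01],
  [0, 0, -0.006],
  [0, 0, -0.003],
  [0, 0, 0],
  [0, 0, 0],
], roll=[0, 0, 0, 0, 0, 0], jaw=[0, 0, 0, 0, 0, 0])

```text
time: 36.4
ee_pos: [0.6692, 0.0002, 0.0473]
ee_rot: [-1.088, 1.282, 1.088]
force: [-1.0, 0.3, 0.0]
width: 0.445
```

```bash
python3 wl.py w29 0.003
python3 - <<'E'
from h import *
im=manip.camera("side"); cv2.imwrite("pics/s29.png",cv2.resize(im[140:240,160:290,::-1],None,fx=5,fy=5,interpolation=cv2.INTER_CUBIC))
E
```

```text
t 36.45 tcp [6.693e-01 2.000e-04 4.750e-02] J 80.65 w 0.444 F [ 0.4  0.1 -1.1]
```

View pics/w29.png

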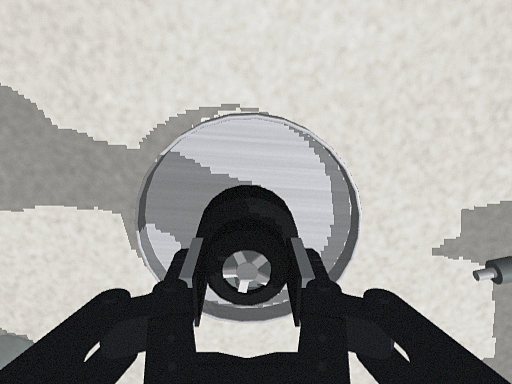

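View pics/s29.png

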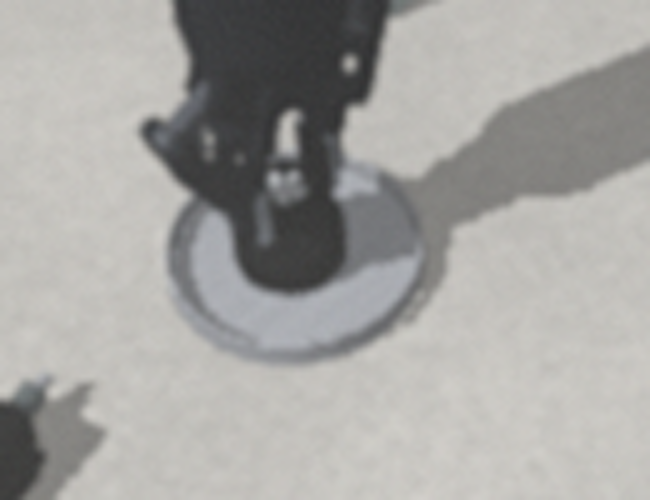

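Call:
apply_moves([
  [0, 0, -0.002],
  [0, 0, -0.001],
  [0, 0, 0],
  [0, 0, 0],
], roll=[0, 0, 0, 0], jaw=[0, 0, 0, 0])

```text
time: 36.9
ee_pos: [0.669, 0.0002, 0.0443]
ee_rot: [-1.088, 1.282, 1.088]
force: [-0.2, 0.2, -0.2]
width: 0.44
```

Call:
apply_moves([
  [0, 0, 0],
  [0, 0, 0],
  [0, 0, 0],
  [0, 0, 0],
  [0, 0, 0.01],
  [0, 0, 0.03],
  [0, 0, 0.04],
  [0, 0, 0.03],
  [0, 0, 0],
  [0, 0, 0],
], roll=[0, 0, 0, 0, 0, 0, 0, 0, 0, 0], jaw=[60, 60, 60, 60, 60, 60, 60, 60, 60, 60])

```text
time: 37.9
ee_pos: [0.6694, 0.0002, 0.1559]
ee_rot: [-1.09, 1.28, 1.086]
force: [-0.1, -0.5, 0.1]
width: 0.599
```

```bash
python3 wl.py w30 0.031 wheel_small_center;python3 wl.py w30b 0.003 wheel_big_center
python3 - <<'E'
import cv2
a=cv2.imread("pics/w30.png"); cv2.imwrite("pics/w30c.png",cv2.resize(a[80:260,150:350],None,fx=3.3,fy=3.3))
E
```

```text
t 37.95 tcp [6.685e-01 3.000e-04 1.544e-01] J 80.65 w 0.602 F [0.  0.5 0.6]
wheel_small_center [(0.91, [242.0, 192.0], 2001)]
   [ 0.6693 -0.0011  0.1541  0.8998] 8.8
t 38.05 tcp [6.678e-01 4.000e-04 1.529e-01] J 80.65 w 0.6 F [ 0.6 -0.4 -0.4]
wheel_big_center [(0.65, [249.0, 168.0], 1346)]
   [ 0.6706 -0.001  -0.1192  0.3626] 173.2
```

View pics/w30c.png

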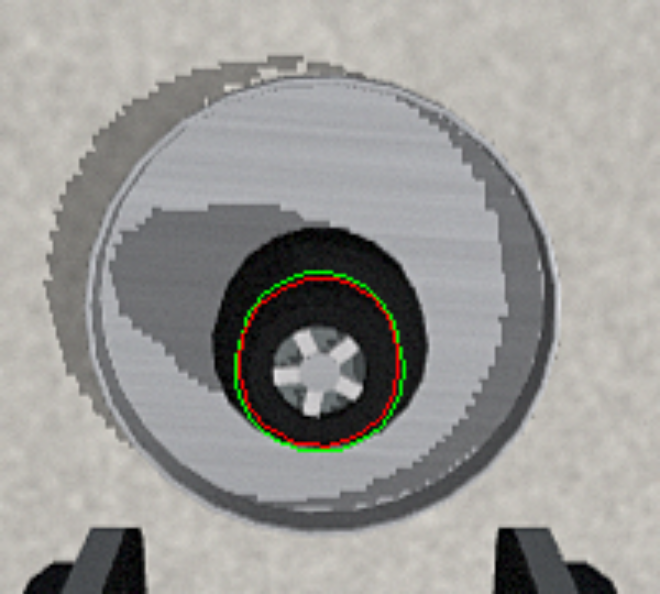

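Call:
apply_moves([
  [0, 0, 0.03],
  [-0.03, 0, 0.04],
  [-0.04, 0, 0.02],
  [-0.04, 0, 0],
  [-0.04, 0, 0],
  [-0.03, 0, 0],
  [-0.01, 0, 0],
  [0, 0, 0],
  [0, 0, 0],
], roll=[0, 0, 0, 0, 0, 0, 0, 0, 0], jaw=[60, 60, 60, 60, 60, 60, 60, 60, 60])

```text
time: 39.0
ee_pos: [0.4808, -0.0002, 0.2443]
ee_rot: [-1.089, 1.281, 1.086]
force: [0.1, 0.8, 0.1]
width: 0.6
```

Run:
```python
from h import *
im=manip.camera("side"); cv2.imwrite("pics/s31.png",im[:,:,::-1]); cv2.imwrite("pics/s31c.png",cv2.resize(im[150:230,170:270,::-1],None,fx=6,fy=6,interpolation=cv2.INTER_CUBIC))
im=manip.camera("scene"); cv2.imwrite("pics/c31.png",im[:,:,::-1]);cv2.imwrite("pics/c31c.png",cv2.resize(im[110:310,160:370,::-1],None,fx=3,fy=3,interpolation=cv2.INTER_CUBIC))
print(manip.state()["time"])
```

```text
39.1
```

View pics/s31.png

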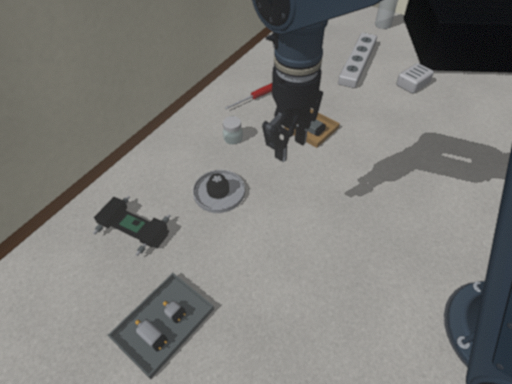

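View pics/s31c.png

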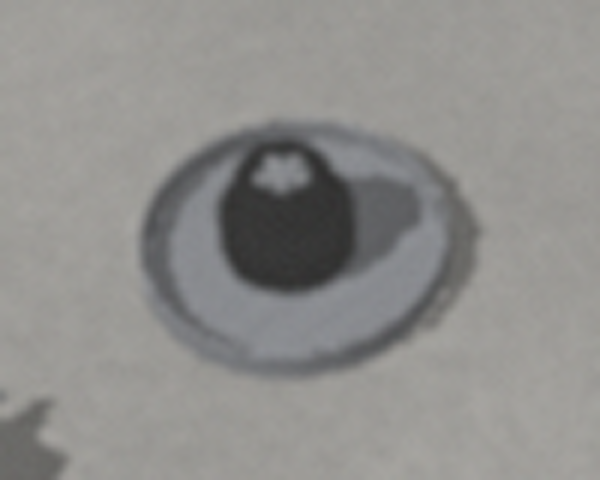

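View pics/c31c.png

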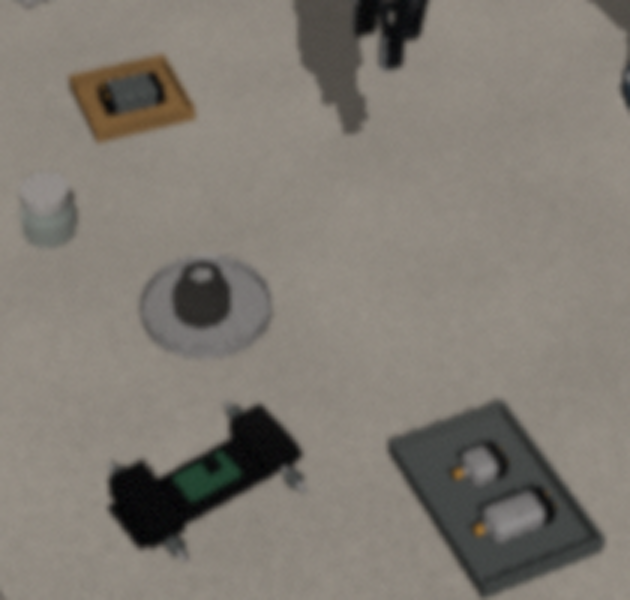

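All three pictures agree: the motors are side by side in the tray, the battery is in the box, and the two wheels are stacked concentrically in the tin. The chassis and jar look unmoved.

```bash
python3 -c "
from rig import manip; print(manip.finish_job(), manip.state()['time'])"
```

```text
the job is handed in; nothing more can be done
the job is handed in; nothing more can be done
```

All five parts are in their containers and the job is handed in, at about 39 s on the robot's clock. I placed them in the order you gave: long motor, short motor, battery, big wheel, small wheel.

- **Motors:** both lie flat in the wide tray, side by side and parallel to its sides within about 2°, with roughly 27 mm between them.
- **Battery:** it lies flat near the middle of the cardboard box, square to its walls within about 1°.
- **Wheels:** the big one is flat on the tin's floor, about 4 mm off the tin's centre. The small one lies on top of it, about 1–1.5 mm off its centre.
- **Chassis and jar:** they look unmoved in the last pictures, and the arm stayed well clear of them. I did not measure their positions.

The arm finished well clear of everything. The largest tool force I read was about 6 N, each time the gripper closed.

**Checks that failed or disagreed:**
- The camera views differed by about 2–3 mm on where the tray, box and tin are. This was small compared with the clearances.
- After stacking, the position check on the big wheel was poor (36% overlap) because the small wheel hides most of it. For the stack I relied on the big wheel's position measured before stacking, and on the side and scene pictures.

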